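# Park the copy stand: telescope the camera arm home and wind the carriage down to the index

## Task

Put the copy stand in its parked state. Push the telescopic camera arm fully home, the thin end tube first and then the middle tube, without touching the camera; then wind the carriage down with the crank handle until its pointer is level with the index tab on the scale. Let go, and do not disturb the other things on the desk.

Things in the scene. Friction and masses are not known exactly. Their poses are not given: they have to be found in the camera images.
- stand: Copy stand, fixed on the desk: grey board 260 x 370 x 18 mm (x -130 to 130, y -60 to 310 mm), a column of two guide rods and a lead screw, and a black handwheel on top. Origin on the column's axis at desk height; z up; +y along the level camera arm from the column to the arm's end, +x towards the scale. The column's top bridge is 140 mm (x) by 50 mm (y), up to 259 mm high.
- outer_collar (a point): Centre of the outer face of the black collar (46 mm across) that ends the arm's fixed outer tube (32 mm across), on the arm's axis, 155 mm from the column's axis. The outer tube is carried by the grey carriage (98 x 52 x 50 mm) that rides on the column. All clamps are slack: each tube slides and stays where it is left.
- end_cap (a point): Centre of the outer face of the round rubber end cap (40 mm across, 12 mm thick) on the thin tube, the outermost point of the arm, on the arm's axis; pushing it towards the column (along the stand's -y) telescopes the arm. Home, it is 217 mm from the column's axis. Inward of the cap is a bracket 30 x 32 x 36 mm from which the camera hangs.
- thin_tube (a joint): How far the thin (innermost, 18 mm across) tube is drawn out of the middle tube, m; 0 = fully home, its bracket against the middle tube's collar; up to 0.07. It slides with about 3 N and so moves first when the end cap is pushed.
- middle_tube (a joint): How far the middle tube is drawn out of the outer tube, m; 0 = fully home, its collar against the outer tube's; up to 0.07. 25 mm across. It slides with about 7 N.
- middle_collar (a point): Centre of the outer face of the middle tube's black collar (38 mm across, 18 mm long), on the arm's axis.
- camera: Small black camera 52 x 34 x 30 mm with a lens below, hanging under the bracket of the thin tube; origin at the centre of its top mounting, 18 mm below the arm's axis and 30 mm inward of the end cap's outer face; it reaches 50 mm below its origin. Not to be touched.
- crank_mid (a point): Middle of the crank handle: an upright black grip 20 mm across and 44 mm high on the handwheel, 43 mm off its axis, spinning freely on its pin; this point is on the grip's axis, 22 mm above its foot, which is 7 mm above the wheel's rim. Turning the wheel anticlockwise seen from above lowers the carriage 25 mm a turn; about 2.5 N at the grip; the carriage stays where it is left.
- wheel_axis (a point): Point on the handwheel's upright axis, at 307 mm height, the height of crank_mid. The wheel is 116 mm across, its rim 265 to 278 mm above the desk.
- pointer (a point): Tip of the carriage's pointer, a dark steel blade 3 mm thick in front of the scale (aluminium strip, on the stand's +x side, 10 mm divisions); it is at the height of the arm's axis.
- index_edge (a point): Tip of the index tab's blade, 3 mm thick, black, clamped on the scale 30 to 90 mm below the starting pointer and beside its path; the pointer must end level with it. The tab is stiff and is not to be moved.
- booklet: Small bound booklet 96 x 134 x 18 mm lying on the board under the camera arm; loose, origin at the centre of its underside; not to be disturbed.
- pen_pot: Dark steel pen pot 68 mm across and 100 mm high with pens up to 185 mm, standing on the board beside the arm; loose, origin at the centre of its underside; not to be disturbed.
- cleaner: White lens-cleaner pump bottle 54 mm across and 173 mm high, standing on the board beside the arm; loose, origin at the centre of its underside; not to be disturbed.
- picture: Wooden picture frame 150 mm wide and 200 mm high on a strut, standing on the desk beyond the arm's end; loose, origin at the centre of its underside; not to be disturbed.
- mug: White mug 80 mm across, 95 mm high, on the desk; loose, origin at the centre of its underside; not to be disturbed.
- water: Water bottle 68 mm across, 225 mm high, on the desk; loose, origin at the centre of its underside; not to be disturbed.
- stapler: Stapler 46 x 140 x 55 mm, on the desk; loose, origin at the centre of its underside; not to be disturbed.
- mouse: Black computer mouse 60 x 105 x 32 mm, on the desk; loose, origin at the centre of its underside; not to be disturbed.
- tape: Tape dispenser 56 x 130 x 80 mm, on the desk; loose, origin at the centre of its underside; not to be disturbed.

How it is judged:
By the outcome, as a careful person would: the job done as asked, in the order asked, and still so for the second after the job is handed in, with the robot touching nothing.
It also fails if it takes over 72 s, if anything falls off the work surface, if the arm or the gripper's body presses on something with over 40 N, if the wrist force passes 120 N, or if a joint passes its speed limit or range.

## Robot

A 6-joint arm with a two-finger parallel gripper is mounted at the origin on the work surface. World frame = base frame: x ahead of the robot, y to its left, z up, the work surface at z = 0. Lengths are in m, angles in rad, forces in N, time in s.
With the tool pointing down it reaches from about 0.275 to 0.75 m from the base axis. Payload 10.2 kg.
Tool frame: the origin (TCP) lies between the finger pads; the fingertips stand 11 mm ahead of it and the grasp point (between the pads) lies 8 mm behind it; z points along the fingers, y is the line along which they close (so a half turn about z gives the same grasp; the last joint's range is limited). The gripper opens to 85 mm and grips with 20 to 120 N. Pads are 22 mm wide; open, the fingers measure 114 mm over their backs; the gripper's body (76 mm by 85 mm) begins 54 mm behind the grasp point. The pads swing forward as they close: fully open they stand 13 mm farther back than shut.
Start: joints at [-1.347, 0.313, 1.498, -0, 1.331, -0.223], TCP at [0.227, -0.473, 0.242] pointing down, gripper open.
Joint ranges: [-2.94, 2.94], [-0.97, 2.17], [0.19, 2.56], [-1.23, 4.37], [0.02, 3.11], [-2.88, 2.88]. Speed limits (rad/s): [2.39, 2.39, 3.01, 3.14, 3.14, 3.14].

## Interface

Orientations are given as a unit quaternion [x, y, z, w].
In Python, from station import env gives the robot as it stands. The module is installed in compiled form; this text tells all that it offers.
- The arm moves only by the tool send_rows, never from a script. Its arguments are lists of equal length, an entry for each row: "slide": the shift along the tool's x, y, z in units of 0.4 m (1.0 is 0.4 m), a list of three; "twist": the turn, a rotation vector about the tool's x, y, z in units of 360 degrees (1.0 is 360 degrees), a list of three; "fingers": the closure, from -1 (fully open) to 1 (shut). In form: {"slide": [[tx, ty, tz], ...], "twist": [[ax, ay, az], ...], "fingers": [fingers, ...]}. A call has 1 to 5 rows; each row shifts and turns the commanded pose from where the row before left it, along the tool's axes as they then stand; what a row does not reach is not made up. A row lasts 1/12 s, in which the tool goes at most 41.7 mm and 7.16 degrees, less where a joint would pass 70% of its speed; a pose out of reach is approached as far as the arm can. A call with a number of a shift or a turn outside -1 to 1 is refused whole. A call with a gripper value outside its range is refused whole. The fingers move at their own pace and stop on an object; the grip force is fixed at half the most. Time passes only in rows, so rows that do not move let the fingers close. It gives the time, the measured TCP pose, the force, the opening and the grip force at its end, in the units of the state.
- env.get_state(): the state, without advancing time (a new reading comes with each control period).
- env.get_image(name): name is "scene" or "top" or "wrist"; returns the picture (480x640x3 uint8, blue, green, red); there is no depth.
- env.get_calibration(name): a dict with "intrinsics" (3x3 intrinsics, pixels), "dist" ([k1, k2, p1, p2, k3] as OpenCV has them; the pictures are not rectified), "R" (3x3) and "t" (3): a world point X has camera coordinates R X + t. Camera axes: x right, y down, z forward; pixel columns grow to the right and rows downward; lengths in m; the calibration is good to about 2 mm. A picture is of the moment at which its call begins: read the wrist's pose just before it. get_calibration takes no time and is no camera call; for the wrist camera it gives the pose at the moment of the call.
- env.sign_off(): hands the job in; it is judged then, once.
Trained networks look in the newest picture that a camera, given by its name, has taken for a name from the list of things; names that differ only in an ending like _2 or _b are one class to them, and where a whole thing is asked for, a point or a joint stands for the part that bears it (a point fixed in the world has none). Each returns a list of dicts, best first, with "confidence" (0 to 1); they miss things now and then, are a little off and sometimes report something else, mostly with a low value. They report only what shows in the picture. A call takes as long as a camera call.
- env.boxes_of(name, camera): "point" ([x, y, z] in m, in world coordinates, good to about 4 mm: the middle of the surface that is visible of it).
- env.spot_point(name, camera): "point" ([x, y, z] in m, in world coordinates, good to about 4 mm: a listed point, or the origin of a listed thing).
The state is a dict: "time": time; "q": joint angles; "qd": joint speeds; "tau": joint torques, N m; "ee_pos": TCP position; "eef_rot": TCP orientation; "force": force on the tool from outside, world axes, zero at the start; "wrist_torque": the same for the moment, N m; "grip_width": opening from 0.0 (shut) to 1.0 (fully open); "grasp_force": force on a finger pad.
Only numpy, scipy, OpenCV 4.12 (cv2) and the standard library are available. Lean on these libraries where they do the work, as an engineer would, in place of code of your own. Each camera call takes 0.05 s, during which the arm holds its last target. There are 200 camera calls.

## Working session

There is one attempt and no reset: what is moved stays moved. The work goes in short steps, Python scripts to look and compute and a tool call to move; the robot and the scene stay as the last step left them, time stands still between calls to the robot, and variables do not carry over. Pictures are saved under pics/ and viewed, at most 10 in all, crops included, and the job is handed in when it is done.

Besides the shell and the picture viewer there is one more tool, called after "Request:" in YAML: its name, and indented under it one key for each argument. send_rows: Moves the arm, as the interface text tells. Shifts and turns lie within -1 to 1; 1 stands for 0.4 m of shift or 360 degrees of turn. Its arguments: {"type":"object","properties":{"slide":{"type":"array"},"twist":{"type":"array"},"fingers":{"type":"array"}},"required":["slide","twist","fingers"]}

```bash
mkdir -p pics; cat > h.py <<'E'
from station import env
import numpy as np, cv2
def pic(c):
    im=env.get_image(c); return im
def pts(names,cams):
    for n in names:
        for c in cams:
            r=env.spot_point(n,c)
            print(n,c,[(np.round(d['point'],4).tolist(),round(d['confidence'],2)) for d in r[:2]])
E
python3 - <<'E'
from h import *
s=env.get_state();print(s['time'],s['ee_pos'],s['eef_rot'],s['grip_width'])
a=pic('scene');b=pic('top')
cv2.imwrite('pics/a.png',a);cv2.imwrite('pics/b.png',b)
pts(['stand','outer_collar','end_cap','middle_collar','crank_mid','wheel_axis','pointer','index_edge','camera','pen_pot','cleaner','picture'],['scene','top'])
print(env.get_state()['time'])
E
```

```text
0.0 [ 0.22679666 -0.47320784  0.24171841] [ 9.75144986e-01  2.21566741e-01  1.49533024e-05 -6.59961831e-04] 1.0004630824796952
stand scene [([0.5535, -0.1174, 0.0005], 0.9)]
stand top [([0.5558, -0.1172, 0.0043], 0.75)]
outer_collar scene [([0.5424, 0.0342, 0.2076], 0.77)]
outer_collar top [([0.5404, 0.0367, 0.2066], 0.7)]
end_cap scene [([0.5307, 0.2068, 0.2061], 0.74)]
end_cap top [([0.5318, 0.2048, 0.2072], 0.84), ([0.6297, 0.1016, 0.0178], 0.56)]
middle_collar scene [([0.5385, 0.1102, 0.2089], 0.55)]
middle_collar top [([0.5375, 0.1086, 0.2064], 0.82)]
crank_mid scene [([0.5612, -0.2861, 0.0026], 0.53), ([0.5868, -0.143, 0.3083], 0.46)]
crank_mid top [([0.5835, -0.1447, 0.3102], 0.68)]
wheel_axis scene [([0.5529, -0.1172, 0.3052], 0.74), ([0.5301, 0.2046, 0.2063], 0.68)]
wheel_axis top [([0.5516, -0.117, 0.3049], 0.85)]
pointer scene [([0.6206, -0.1126, 0.2085], 0.95)]
pointer top [([0.6231, -0.1119, 0.2078], 0.92), ([0.5561, -0.1174, 0.0013], 0.38)]
index_edge scene [([0.6195, -0.1178, 0.1528], 0.58)]
index_edge top []
camera scene [([0.5342, 0.1705, 0.1863], 0.81), ([0.5588, -0.284, 0.0011], 0.64)]
camera top [([0.7248, -0.0125, 0.0048], 0.72), ([0.5319, 0.1737, 0.1921], 0.54)]
pen_pot scene [([0.4487, 0.056, 0.0173], 0.93)]
pen_pot top [([0.4473, 0.0578, 0.0162], 0.78)]
cleaner scene [([0.6267, 0.1023, 0.0162], 0.72)]
cleaner top [([0.6322, 0.1005, 0.0178], 0.75)]
picture scene [([0.4984, 0.3648, 0.0013], 0.59)]
picture top [([0.6213, -0.1109, 0.2099], 0.73), ([0.4978, 0.3643, 0.0018], 0.66)]
1.3
```

View pics/a.png

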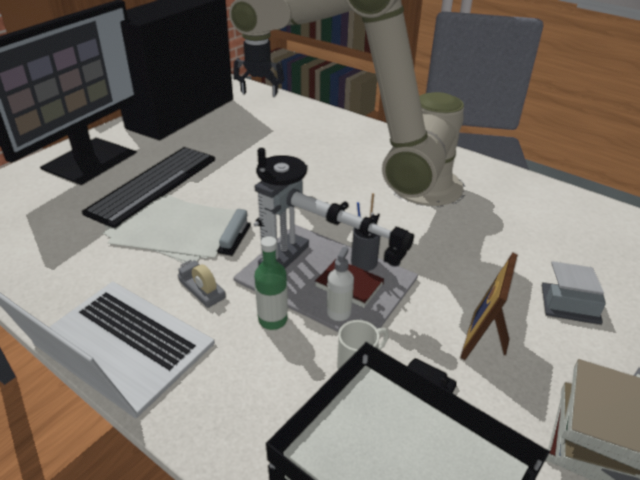

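View pics/b.png

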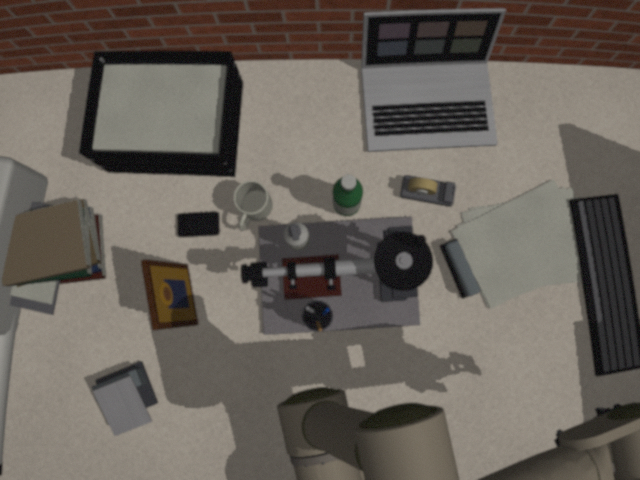

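The scene view shows the column at about (280,200) px, with the arm running right to the cap at about (400,240). The top view shows the wheel at (403,260) and the cap at (245,272); both agree with the network points. Next I move over the free space in front of the cap, with the fingers shut.

Request:
send_rows:
  slide:
    - [0,0,-0.1]
    - [0,0,-0.1]
    - [0,0,-0.1]
    - [0.074,-0.0675,0]
    - [0.074,-0.0675,0]
  twist:
    - [0,0,0]
    - [0,0,0]
    - [0,0,0]
    - [0,0,0]
    - [0,0,0]
  fingers: [1,1,1,1,1]

```text
time: 1.72
ee_pos: [0.2569, -0.3998, 0.3642]
eef_rot: [0.975, 0.22, 0.0, 0.002]
force: [1.3, 0.7, -1.0]
grip_width: 0.298
grasp_force: 0.0
```

Request:
send_rows:
  slide:
    - [0.074,-0.0675,0]
    - [0.074,-0.0675,0]
    - [0.074,-0.0675,0]
    - [0.074,-0.0675,0]
    - [0.074,-0.0675,0]
  twist:
    - [0,0,0]
    - [0,0,0]
    - [0,0,0]
    - [0,0,0]
    - [0,0,0]
  fingers: [1,1,1,1,1]

```text
time: 2.13
ee_pos: [0.3322, -0.2116, 0.3625]
eef_rot: [0.975, 0.221, 0.0, 0.0]
force: [0.9, -0.5, 0.2]
grip_width: 0.004
grasp_force: 0.0
```

Request:
send_rows:
  slide:
    - [0.074,-0.0675,0]
    - [0.074,-0.0675,0]
    - [0.074,-0.0675,0]
    - [0.074,-0.0675,0]
    - [0.074,-0.0675,0]
  twist:
    - [0,0,0]
    - [0,0,0]
    - [0,0,0]
    - [0,0,0]
    - [0,0,0]
  fingers: [1,1,1,1,1]

```text
time: 2.55
ee_pos: [0.4074, -0.0257, 0.3626]
eef_rot: [0.975, 0.222, 0.0, 0.0]
force: [0.8, -0.5, -0.7]
grip_width: -0.0
grasp_force: 0.0
```

Request:
send_rows:
  slide:
    - [0.074,-0.0675,0]
    - [0.074,-0.0675,0]
    - [0.074,-0.0675,0]
    - [0.074,-0.0675,0]
    - [0.074,-0.0675,0]
  twist:
    - [0,0,0]
    - [0,0,0]
    - [0,0,0]
    - [0,0,0]
    - [0,0,0]
  fingers: [1,1,1,1,1]

```text
time: 2.97
ee_pos: [0.4826, 0.1601, 0.3624]
eef_rot: [0.975, 0.222, 0.0, 0.0]
force: [0.9, -0.6, 0.4]
grip_width: 0.002
grasp_force: 0.0
```

Request:
send_rows:
  slide:
    - [0.074,-0.0675,0]
    - [0.074,-0.0675,0]
    - [0.074,-0.0675,0]
    - [0,0,0]
    - [0,0,0]
  twist:
    - [0,0,0]
    - [0,0,0]
    - [0,0,0]
    - [0,0,-0.019]
    - [0,0,-0.019]
  fingers: [1,1,1,1,1]

```text
time: 3.38
ee_pos: [0.5277, 0.2712, 0.3608]
eef_rot: [0.94, 0.34, -0.001, -0.0]
force: [0.1, 0.5, 0.2]
grip_width: 0.001
grasp_force: 0.0
```

Request:
send_rows:
  slide:
    - [0,0,0]
    - [0,0,0]
    - [0,0,0]
    - [0,0,0]
    - [0,0,0]
  twist:
    - [0,0,-0.019]
    - [0,0,-0.019]
    - [0,0,-0.019]
    - [0,0,-0.019]
    - [0,0,-0.019]
  fingers: [1,1,1,1,1]

```text
time: 3.8
ee_pos: [0.5274, 0.2693, 0.3622]
eef_rot: [0.8, 0.601, -0.0, -0.0]
force: [0.3, -0.4, 0.0]
grip_width: 0.004
grasp_force: 0.0
```

Request:
send_rows:
  slide:
    - [0,0,0]
    - [0,0,0]
    - [0,0,0]
    - [0,0,0]
  twist:
    - [0,0,-0.019]
    - [0,0,-0.019]
    - [0,0,-0.019]
    - [0,0,0]
  fingers: [1,1,1,1]

```text
time: 4.13
ee_pos: [0.5274, 0.2693, 0.3622]
eef_rot: [0.68, 0.733, -0.0, -0.0]
force: [-0.2, -0.2, 0.4]
grip_width: -0.002
grasp_force: 0.0
```

Request:
send_rows:
  slide:
    - [-0.055,0,0]
    - [0,0,0.097]
    - [0,0,0.097]
    - [0,0,0.097]
    - [0,0,0.097]
  twist:
    - [0,0,0]
    - [0,0,0]
    - [0,0,0]
    - [0,0,0]
    - [0,0,0]
  fingers: [1,1,1,1,1]

```text
time: 4.55
ee_pos: [0.5286, 0.2472, 0.2056]
eef_rot: [0.684, 0.73, 0.0, 0.0]
force: [1.1, -0.2, -0.5]
grip_width: -0.005
grasp_force: 0.0
```

```bash
python3 - <<'E'
from h import *
s=env.get_state();print(s['time'],s['ee_pos'],s['force'])
b=pic('scene');cv2.imwrite('pics/c.png',cv2.resize(b[170:330,200:560],None,fx=2.2,fy=2.2,interpolation=3))
pts(['end_cap','picture'],['scene','top'])
E
```

```text
4.55 [0.52860617 0.24720871 0.20559443] [ 1.13839264 -0.23668922 -0.5499864 ]
end_cap scene [([0.5297, 0.2082, 0.2061], 0.93), ([0.7469, -0.2109, 0.0004], 0.44)]
end_cap top [([0.5318, 0.2048, 0.2072], 0.84), ([0.6297, 0.1016, 0.0178], 0.56)]
picture scene [([0.4979, 0.3606, 0.0004], 0.73)]
picture top [([0.6213, -0.1109, 0.2099], 0.73), ([0.4978, 0.3643, 0.0018], 0.66)]
```

View pics/c.png

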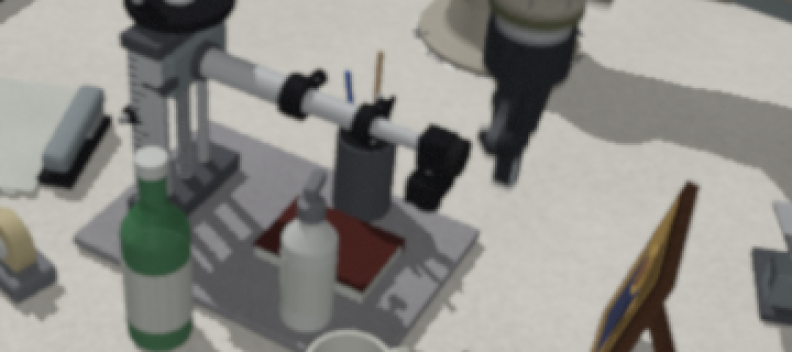

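The crop shows the shut fingers at about (505,160), clear of the cap at (450,150) and of the frame, which is right and low. I'll push slowly.

Request:
send_rows:
  slide:
    - [-0.03,0,0]
    - [-0.03,0,0]
    - [-0.015,0,0]
    - [-0.015,0,0]
    - [-0.015,0,0]
  twist:
    - [0,0,0]
    - [0,0,0]
    - [0,0,0]
    - [0,0,0]
    - [0,0,0]
  fingers: [1,1,1,1,1]

```text
time: 5.22
ee_pos: [0.5322, 0.205, 0.2081]
eef_rot: [0.682, 0.731, 0.001, 0.0]
force: [-0.3, 4.0, 2.7]
grip_width: 0.003
grasp_force: 1.7
```

Request:
send_rows:
  slide:
    - [-0.02,0,0]
    - [-0.02,0,0]
    - [-0.02,0,0]
    - [-0.02,0,0]
    - [-0.02,0,0]
  twist:
    - [0,0,0]
    - [0,0,0]
    - [0,0,0]
    - [0,0,0]
    - [0,0,0]
  fingers: [1,1,1,1,1]

```text
time: 5.63
ee_pos: [0.5346, 0.1649, 0.2071]
eef_rot: [0.682, 0.731, 0.0, -0.0]
force: [-1.1, 8.2, 2.9]
grip_width: -0.002
grasp_force: 4.0
```

Request:
send_rows:
  slide:
    - [-0.02,0,0]
    - [-0.02,0,0]
    - [-0.02,0,0]
    - [-0.02,0,0]
    - [-0.015,0,0]
  twist:
    - [0,0,0]
    - [0,0,0]
    - [0,0,0]
    - [0,0,0]
    - [0,0,0]
  fingers: [1,1,1,1,1]

```text
time: 6.05
ee_pos: [0.537, 0.1274, 0.2071]
eef_rot: [0.682, 0.731, 0.0, -0.001]
force: [-2.2, 7.2, 4.1]
grip_width: 0.002
grasp_force: 3.8
```

Request:
send_rows:
  slide:
    - [-0.01,0,0]
    - [-0.0075,0,0]
    - [-0.005,0,0]
  twist:
    - [0,0,0]
    - [0,0,0]
    - [0,0,0]
  fingers: [1,1,1]

```text
time: 6.3
ee_pos: [0.5375, 0.1186, 0.2071]
eef_rot: [0.682, 0.731, 0.0, -0.001]
force: [-2.4, 7.4, 3.5]
grip_width: -0.001
grasp_force: 3.6
```

Still sliding at about 7 N. I'll creep until the force rises at the stop.

Request:
send_rows:
  slide:
    - [-0.005,0,0]
    - [-0.005,0,0]
    - [-0.005,0,0]
  twist:
    - [0,0,0]
    - [0,0,0]
    - [0,0,0]
  fingers: [1,1,1]

```text
time: 6.55
ee_pos: [0.5379, 0.1129, 0.2071]
eef_rot: [0.682, 0.731, 0.0, -0.001]
force: [-1.2, 6.5, 4.4]
grip_width: -0.002
grasp_force: 3.6
```

Request:
send_rows:
  slide:
    - [-0.004,0,0]
  twist:
    - [0,0,0]
  fingers: [1]

```text
time: 6.63
ee_pos: [0.538, 0.1112, 0.2071]
eef_rot: [0.682, 0.731, 0.0, -0.001]
force: [-2.7, 7.5, 4.6]
grip_width: 0.001
grasp_force: 3.6
```

Request:
send_rows:
  slide:
    - [-0.004,0,0]
  twist:
    - [0,0,0]
  fingers: [1]

```text
time: 6.72
ee_pos: [0.5381, 0.1102, 0.2071]
eef_rot: [0.682, 0.731, 0.001, -0.001]
force: [-2.5, 18.2, 5.5]
grip_width: 0.001
grasp_force: 9.3
```

Request:
send_rows:
  slide:
    - [-0.004,0,0]
  twist:
    - [0,0,0]
  fingers: [1]

```text
time: 6.8
ee_pos: [0.5381, 0.11, 0.2072]
eef_rot: [0.682, 0.731, 0.002, -0.002]
force: [-3.5, 25.9, 5.3]
grip_width: -0.0
grasp_force: 12.9
```

Request:
send_rows:
  slide:
    - [-0.002,0,0]
  twist:
    - [0,0,0]
  fingers: [1]

```text
time: 6.88
ee_pos: [0.538, 0.1101, 0.2072]
eef_rot: [0.682, 0.732, 0.002, -0.003]
force: [-2.4, 26.9, 4.8]
grip_width: -0.002
grasp_force: 13.3
```

The arm is home: the stop came at TCP y = 0.110, the predicted place. Back off, rise, go over the crank.

Request:
send_rows:
  slide:
    - [0.08,0,0]
    - [0.08,0,0]
    - [0,0,-0.1]
    - [0,0,-0.1]
    - [0,0,-0.1]
  twist:
    - [0,0,0]
    - [0,0,0]
    - [0,0,0]
    - [0,0,0]
    - [0,0,0]
  fingers: [1,1,1,1,1]

```text
time: 7.3
ee_pos: [0.5338, 0.1704, 0.328]
eef_rot: [0.682, 0.731, -0.001, -0.0]
force: [1.3, 0.3, 0.9]
grip_width: -0.004
grasp_force: 0.0
```

Request:
send_rows:
  slide:
    - [0,0,-0.1]
    - [-0.098,0.009,0]
    - [-0.098,0.009,0]
    - [-0.098,0.009,0]
    - [-0.098,0.009,0]
  twist:
    - [0,0,0]
    - [0,0,0]
    - [0,0,0]
    - [0,0,0]
    - [0,0,0]
  fingers: [1,1,1,0,0]

```text
time: 7.72
ee_pos: [0.5593, 0.0129, 0.3667]
eef_rot: [0.682, 0.731, -0.001, -0.0]
force: [0.7, 0.6, 0.8]
grip_width: 0.276
grasp_force: 0.0
```

Request:
send_rows:
  slide:
    - [-0.098,0.009,0]
    - [-0.098,0.009,0]
    - [0,0,0]
  twist:
    - [0,0,0]
    - [0,0,0]
    - [0,0,0]
  fingers: [0,0,0]

```text
time: 7.97
ee_pos: [0.5722, -0.0693, 0.3654]
eef_rot: [0.685, 0.729, -0.002, -0.0]
force: [-0.2, 0.2, -1.4]
grip_width: 0.503
grasp_force: 0.0
```

```bash
python3 - <<'E'
from h import *
s=env.get_state();print(s['time'],s['ee_pos'],s['eef_rot'],s['force'],s['q'],s['grip_width'])
b=pic('wrist');cv2.imwrite('pics/d.png',b);pic('scene');pic('top')
c=env.get_calibration('wrist');print(-np.array(c['R']).T@c['t'],np.array(c['R'])[2])
pts(['crank_mid','wheel_axis','pointer','index_edge'],['wrist','scene'])
pts(['end_cap','middle_collar','outer_collar'],['scene','top'])
E
```

```text
7.9667 [ 0.57223457 -0.06931558  0.36541078] [ 6.84586803e-01  7.28929102e-01 -1.75712143e-03 -4.30540755e-04] [-0.23901931  0.17321018 -1.36755774] [-0.32247699  0.38750634  1.08035279 -0.00284759  1.67598522 -0.38549265] 0.5034910522855959
[0.56765112 0.01888751 0.49805528] [ 0.02090052 -0.31468896 -0.94896471]
crank_mid wrist [([0.5882, -0.1406, 0.3077], 0.78)]
crank_mid scene [([0.5853, -0.1428, 0.3092], 0.7), ([0.5434, 0.0543, 0.2079], 0.62)]
wheel_axis wrist [([0.5523, -0.1166, 0.3055], 0.88)]
wheel_axis scene [([0.5519, -0.1198, 0.3069], 0.61), ([0.6209, -0.1087, 0.2082], 0.44)]
pointer wrist [([0.6198, -0.1113, 0.2065], 0.84)]
pointer scene [([0.6221, -0.1123, 0.2079], 0.89)]
index_edge wrist [([0.5482, -0.1141, -0.0039], 0.2)]
index_edge scene [([0.622, -0.1157, 0.1525], 0.54)]
end_cap scene [([0.6274, 0.1044, 0.0214], 0.68), ([0.538, 0.1011, 0.2062], 0.65)]
end_cap top [([0.5382, 0.1005, 0.2042], 0.87), ([0.5555, -0.117, 0.0026], 0.73)]
middle_collar scene [([0.5419, 0.0588, 0.2089], 0.9), ([0.4969, 0.3629, 0.0002], 0.56)]
middle_collar top [([0.5393, 0.0574, 0.207], 0.77)]
outer_collar scene [([0.5445, 0.0397, 0.2076], 0.89), ([0.4989, 0.3629, 0.0015], 0.71)]
outer_collar top [([0.5396, 0.0388, 0.2071], 0.81)]
```

View pics/d.png

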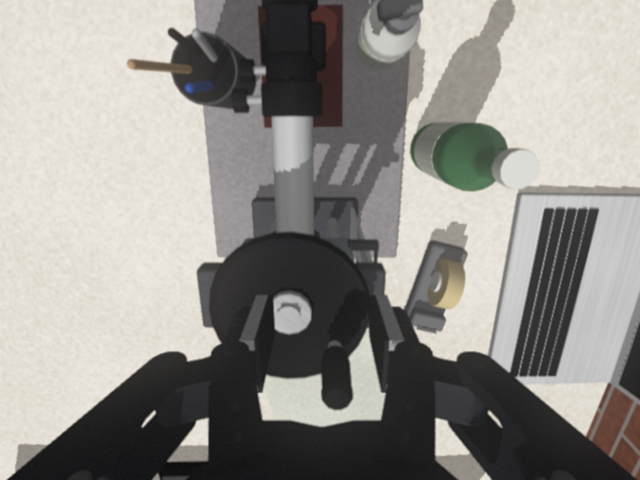

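Wrist view: hub at (290,312), wheel rim from x=209 to 370 and y=232 to 378, crank grip foot at about (340,345) and top at (338,392). All tubes look home. I'll refine the axis and grip by rays.

```bash
cat >> h.py <<'E'
def proj(P,c):
    R=np.array(c['R']);return cv2.projectPoints(np.array(P,float).reshape(-1,3),cv2.Rodrigues(R)[0],np.array(c['t'],float),np.array(c['intrinsics'],float),np.array(c['dist'],float))[0].reshape(-1,2)
def onplane(px,z,c):
    K=np.array(c['intrinsics'],float);R=np.array(c['R']);n=cv2.undistortPoints(np.array(px,float).reshape(1,1,2),K,np.array(c['dist'],float))[0,0]
    C=-R.T@np.array(c['t']);d=R.T@np.array([n[0],n[1],1]);return C+d*(z-C[2])/d[2]
E
python3 - <<'E'
from h import *
c=env.get_calibration('wrist')
th=np.linspace(0,2*np.pi,73)
p=proj([[.5528+.058*np.cos(t),-.1175+.058*np.sin(t),.278] for t in th],c)
print('rim',p.min(0),p.max(0))
for z in (.285,.329): print(z,proj([.5855,-.1435,z],c), )
print(onplane([337,389],.329,c),onplane([340,340],.285,c))
im=cv2.imread('pics/d.png')
cv2.polylines(im,[np.int32(p.reshape(-1,1,2))],True,(0,0,255),1)
for z,col in((.285,(0,255,0)),(.329,(255,255,0))):
    q=proj([[.5855+.01*np.cos(t),-.1435+.01*np.sin(t),z] for t in th],c);cv2.polylines(im,[np.int32(q.reshape(-1,1,2))],True,col,1)
crop=im[210:430,180:420];crop=cv2.convertScaleAbs(crop,alpha=2.2,beta=10)
cv2.imwrite('pics/e.png',cv2.resize(crop,None,fx=2.5,fy=2.5,interpolation=3))
E
```

```text
rim [205.19666363 246.33023961] [368.73880127 389.37847055]
0.285 [[330.29744239 362.88485046]]
0.329 [[332.04706446 409.37281165]]
[ 0.58718764 -0.12806835  0.329     ] [ 0.59077642 -0.12387021  0.285     ]
```

View pics/e.png

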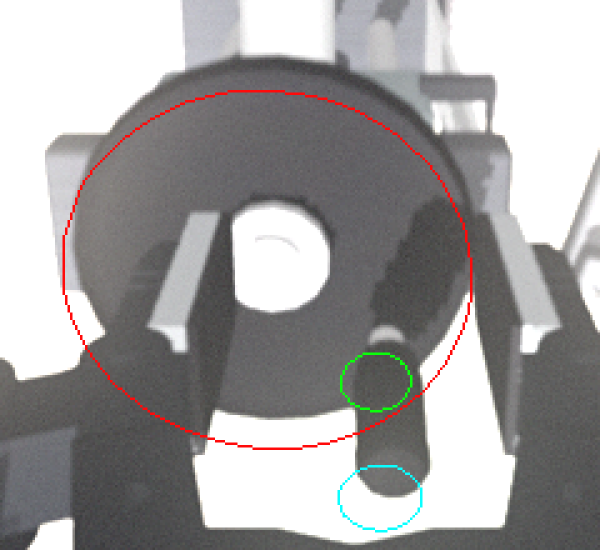

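```bash
cat > ov.py <<'E'
from h import *
import sys
def overlay(name,A,G):
    s=env.get_state();c=env.get_calibration('wrist');im=pic('wrist').copy();c2=env.get_calibration('wrist')
    print(s['time'],s['ee_pos'],s['eef_rot'],np.abs(np.array(c['t'])-c2['t']).max())
    g=im.copy();th=np.linspace(0,2*np.pi,73)
    def circ(P,r,z,col):
        q=proj([[P[0]+r*np.cos(t),P[1]+r*np.sin(t),z] for t in th],c);cv2.polylines(im,[np.int32(q.reshape(-1,1,2))],True,col,1)
    im=cv2.convertScaleAbs(im,alpha=2.2,beta=10)
    circ(A,.058,.278,(0,0,255));circ(G,.01,.285,(0,255,0));circ(G,.01,.329,(255,255,0))
    cv2.imwrite('pics/%s.png'%name,im); cv2.imwrite('pics/raw_%s.png'%name,g);pts(['crank_mid','wheel_axis'],['wrist'])
E
python3 - <<'E'
from ov import *
overlay('f',(.5528,-.1175),(.5855,-.1435))
E
```

```text
8.8167 [ 0.57223133 -0.06212822  0.3670911 ] [ 6.81973654e-01  7.31376739e-01 -1.17168657e-05 -4.80745595e-06] 2.652070904551884e-06
crank_mid wrist [([0.588, -0.1439, 0.3076], 0.92), ([0.5507, -0.1185, 0.3046], 0.48)]
wheel_axis wrist [([0.5508, -0.1196, 0.3058], 0.78)]
```

View pics/f.png

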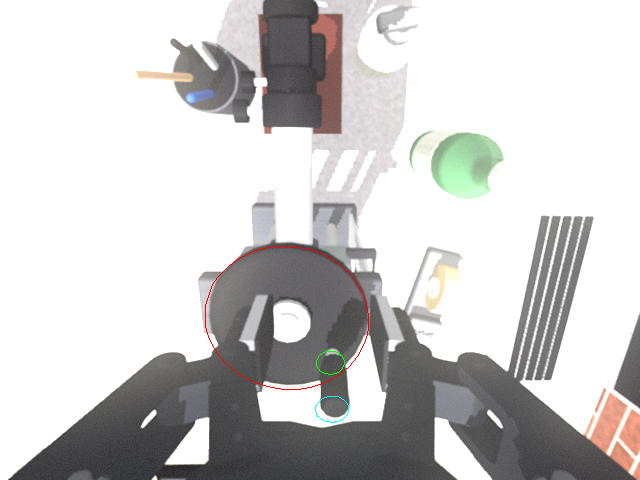

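The overlay fits after settling. The red rim circle sits on the wheel and the grip is about 2 px right of and above the prediction, so axis ≈ (0.5526,-0.1177) and grip ≈ (0.587,-0.1433).

Request:
send_rows:
  slide:
    - [-0.0684,0.0077,0]
    - [-0.0684,0.0077,0]
    - [-0.0684,0.0077,0]
    - [0,0,0]
    - [0,0,0]
  twist:
    - [0,0,0]
    - [0,0,0]
    - [0,0,0]
    - [0,0,0]
    - [0,0,0]
  fingers: [0,0,0,0,0]

```text
time: 9.38
ee_pos: [0.5872, -0.1444, 0.3665]
eef_rot: [0.683, 0.731, -0.0, -0.0]
force: [0.4, 0.2, 0.2]
grip_width: 0.5
grasp_force: 0.0
```

Request:
send_rows:
  slide:
    - [0,0,0.0525]
    - [0,0,0.0525]
    - [0,0,0.0525]
    - [0,0,0]
    - [0,0,0]
  twist:
    - [0,0,0]
    - [0,0,0]
    - [0,0,0]
    - [0,0,0]
    - [0,0,0]
  fingers: [0,0,0,0,0]

```text
time: 9.8
ee_pos: [0.587, -0.1425, 0.3043]
eef_rot: [0.682, 0.732, -0.0, -0.001]
force: [-0.4, 0.5, 0.6]
grip_width: 0.497
grasp_force: 0.0
```

```bash
python3 - <<'E'
from ov import *
overlay('g',(.5526,-.1177),(.587,-.1433))
print(env.get_state()['force'])
E
```

```text
9.8 [ 0.58700458 -0.14250254  0.30432638] [ 6.81669105e-01  7.31660414e-01 -9.97482014e-05 -5.09814946e-04] 0.0010373757905681735
crank_mid wrist [([0.5893, -0.1457, 0.3069], 0.97)]
wheel_axis wrist [([0.5516, -0.119, 0.3068], 0.64)]
[ 0.15933388 -0.18115724 -0.34052335]
```

View pics/g.png

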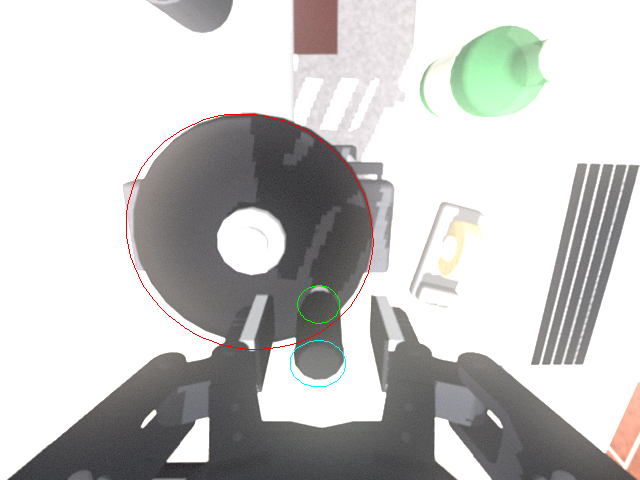

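The grip lies midway between the fingers and the overlay matches. Closing.

Request:
send_rows:
  slide:
    - [0,0,0]
    - [0,0,0]
    - [0,0,0]
    - [0,0,0]
    - [0,0,0]
  twist:
    - [0,0,0]
    - [0,0,0]
    - [0,0,0]
    - [0,0,0]
    - [0,0,0]
  fingers: [1,1,1,1,1]

```text
time: 10.37
ee_pos: [0.587, -0.1431, 0.3054]
eef_rot: [0.682, 0.731, 0.0, 0.0]
force: [-3.5, 3.0, 5.7]
grip_width: 0.217
grasp_force: 59.0
```

```bash
python3 - <<'E'
from h import *
s=env.get_state();print(s['ee_pos'],s['eef_rot'],s['force'],s['grip_width'])
A=np.array([.5526,-.1177]);d=s['ee_pos'][:2]-A;r=np.hypot(*d);a=np.degrees(np.arctan2(d[1],d[0]));print(r,a)
R=np.array([[-.0698,.9976],[.9976,.0698]])
# 20 deg rows anticlockwise, tool xy units
for k in range(18):
    p=lambda t:.043*np.array([np.cos(np.radians(t)),np.sin(np.radians(t))])
    print(k,np.round(a+20*k,0),np.round(R@(p(a+20*k+20)-p(a+20*k))/.4,4))
E
```

```text
[ 0.58698316 -0.14313153  0.30536079] [6.81932468e-01 7.31415063e-01 1.80655062e-04 2.86940509e-04] [-3.54231352  3.0380648   5.72260019] 0.2167913705762428
0.042766391580323776 -36.48850797189911
0 -36.0 [0.0322 0.0189]
1 -16.0 [0.0367 0.0068]
2 4.0 [ 0.0368 -0.0062]
3 24.0 [ 0.0325 -0.0184]
4 44.0 [ 0.0242 -0.0284]
5 64.0 [ 0.0131 -0.035 ]
6 84.0 [ 0.0003 -0.0373]
7 104.0 [-0.0125 -0.0352]
8 124.0 [-0.0238 -0.0288]
9 144.0 [-0.0322 -0.0189]
10 164.0 [-0.0367 -0.0068]
11 184.0 [-0.0368  0.0062]
12 204.0 [-0.0325  0.0184]
13 224.0 [-0.0242  0.0284]
14 244.0 [-0.0131  0.035 ]
15 264.0 [-0.0003  0.0373]
16 284.0 [0.0125 0.0352]
17 304.0 [0.0238 0.0288]
```

Request:
send_rows:
  slide:
    - [0.0322,0.0189,0]
    - [0.0367,0.0068,0]
    - [0.0368,-0.0062,0]
    - [0.0325,-0.0184,0]
    - [0.0242,-0.0284,0]
  twist:
    - [0,0,0]
    - [0,0,0]
    - [0,0,0]
    - [0,0,0]
    - [0,0,0]
  fingers: [1,1,1,1,1]

```text
time: 10.78
ee_pos: [0.5722, -0.0796, 0.3054]
eef_rot: [0.682, 0.731, 0.0, 0.002]
force: [-1.9, -9.5, 5.7]
grip_width: 0.213
grasp_force: 59.6
```

Request:
send_rows:
  slide:
    - [0,0,0]
    - [0,0,0]
  twist:
    - [0,0,0]
    - [0,0,0]
  fingers: [1,1]

```text
time: 10.95
ee_pos: [0.5712, -0.0793, 0.3054]
eef_rot: [0.682, 0.731, -0.0, 0.001]
force: [-3.9, -0.7, 6.4]
grip_width: 0.213
grasp_force: 60.8
```

```bash
cat > st.py <<'E'
from h import *
s=env.get_state();print(s['time'],s['ee_pos'],s['eef_rot'],s['force'],s['grip_width'])
A=np.array([.5526,-.1177]);d=s['ee_pos'][:2]-A;print(np.hypot(*d),np.degrees(np.arctan2(d[1],d[0])))
E
python3 st.py
```

```text
10.95 [ 0.57124964 -0.07928747  0.30536421] [ 6.81940274e-01  7.31407548e-01 -1.25796630e-04  6.67650845e-04] [-3.88520646 -0.72925751  6.35086478] 0.21342661053962084
0.042700480932495274 64.10299867598773
```

Request:
send_rows:
  slide:
    - [0.0131,-0.035,0]
    - [0.0003,-0.0373,0]
    - [-0.0125,-0.0352,0]
    - [-0.0238,-0.0288,0]
    - [-0.0322,-0.0189,0]
  twist:
    - [0,0,0]
    - [0,0,0]
    - [0,0,0]
    - [0,0,0]
    - [0,0,0]
  fingers: [1,1,1,1,1]

```text
time: 11.37
ee_pos: [0.511, -0.1049, 0.3054]
eef_rot: [0.682, 0.732, 0.001, 0.001]
force: [5.7, 2.5, 4.3]
grip_width: 0.214
grasp_force: 60.8
```

Request:
send_rows:
  slide:
    - [-0.0367,-0.0068,0]
    - [-0.0368,0.0062,0]
    - [-0.0325,0.0184,0]
    - [-0.0242,0.0284,0]
  twist:
    - [0,0,0]
    - [0,0,0]
    - [0,0,0]
    - [0,0,0]
  fingers: [1,1,1,1]

```text
time: 11.7
ee_pos: [0.5337, -0.157, 0.3053]
eef_rot: [0.682, 0.731, 0.001, 0.001]
force: [2.4, 11.7, 7.8]
grip_width: 0.21
grasp_force: 61.2
```

Request:
send_rows:
  slide:
    - [-0.0131,0.035,0]
    - [-0.0003,0.0373,0]
    - [0.0125,0.0352,0]
    - [0.0238,0.0288,0]
    - [0,0,0]
  twist:
    - [0,0,0]
    - [0,0,0]
    - [0,0,0]
    - [0,0,0]
    - [0,0,0]
  fingers: [1,1,1,1,1]

```text
time: 12.12
ee_pos: [0.5884, -0.1411, 0.3053]
eef_rot: [0.681, 0.732, 0.001, -0.0]
force: [-4.2, 5.6, 9.1]
grip_width: 0.213
grasp_force: 61.4
```

```bash
python3 st.py; python3 - <<'E'
from h import *
pic('scene');pic('wrist')
pts(['pointer','index_edge'],['scene','wrist'])
E
```

```text
12.1167 [ 0.58844445 -0.14110388  0.30531858] [ 6.81180300e-01  7.32114779e-01  1.13872029e-03 -2.30450135e-04] [-4.24073579  5.56760377  9.07294269] 0.21299375709094095
0.042808481912557435 -33.14168154626161
pointer scene [([0.6216, -0.113, 0.1818], 0.61), ([0.541, 0.0693, 0.0175], 0.43)]
pointer wrist []
index_edge scene [([0.6208, -0.1168, 0.1554], 0.61)]
index_edge wrist []
```

Request:
send_rows:
  slide:
    - [0.0322,0.0189,0]
    - [0.0367,0.0068,0]
    - [0.0368,-0.0062,0]
    - [0.0325,-0.0184,0]
    - [0.0242,-0.0284,0]
  twist:
    - [0,0,0]
    - [0,0,0]
    - [0,0,0]
    - [0,0,0]
    - [0,0,0]
  fingers: [1,1,1,1,1]

```text
time: 12.83
ee_pos: [0.5725, -0.0797, 0.3053]
eef_rot: [0.682, 0.731, 0.0, 0.002]
force: [-2.3, -9.8, 7.0]
grip_width: 0.211
grasp_force: 61.3
```

Request:
send_rows:
  slide:
    - [0.0131,-0.035,0]
    - [0.0003,-0.0373,0]
    - [-0.0125,-0.0352,0]
    - [-0.0238,-0.0288,0]
    - [-0.0322,-0.0189,0]
  twist:
    - [0,0,0]
    - [0,0,0]
    - [0,0,0]
    - [0,0,0]
    - [0,0,0]
  fingers: [1,1,1,1,1]

```text
time: 13.25
ee_pos: [0.511, -0.1049, 0.3054]
eef_rot: [0.682, 0.732, 0.001, 0.0]
force: [5.0, 2.3, 5.8]
grip_width: 0.209
grasp_force: 60.9
```

Request:
send_rows:
  slide:
    - [-0.0367,-0.0068,0]
    - [-0.0368,0.0062,0]
    - [-0.0325,0.0184,0]
    - [-0.0242,0.0284,0]
  twist:
    - [0,0,0]
    - [0,0,0]
    - [0,0,0]
    - [0,0,0]
  fingers: [1,1,1,1]

```text
time: 13.58
ee_pos: [0.5337, -0.157, 0.3053]
eef_rot: [0.682, 0.731, 0.001, 0.001]
force: [1.9, 12.5, 6.7]
grip_width: 0.21
grasp_force: 61.3
```

Request:
send_rows:
  slide:
    - [-0.0131,0.035,0]
    - [-0.0003,0.0373,0]
    - [0.0125,0.0352,0]
    - [0,0,0]
    - [0,0,0]
  twist:
    - [0,0,0]
    - [0,0,0]
    - [0,0,0]
    - [0,0,0]
    - [0,0,0]
  fingers: [1,1,1,1,1]

```text
time: 14.0
ee_pos: [0.5775, -0.1526, 0.3053]
eef_rot: [0.681, 0.732, 0.001, 0.001]
force: [0.4, 4.5, 8.0]
grip_width: 0.21
grasp_force: 61.4
```

```bash
python3 st.py; python3 - <<'E'
from h import *
s=pic('scene')
c=env.get_calibration('scene')
p=[.6215,-.113,.158];q=[.6208,-.1168,.1535];print(proj([p,q,[.6215,-.113,.168],[.6215,-.113,.148]],c))
u,v=map(int,proj(p,c)[0]);cr=s[v-28:v+28,u-36:u+36]
cv2.imwrite('pics/k.png',cv2.resize(cr,None,fx=10,fy=10,interpolation=cv2.INTER_CUBIC));print(u,v)
for i in range(3):
    pic('scene');pts(['pointer','index_edge'],['scene'])
E
```

```text
14.0 [ 0.57753883 -0.15264851  0.3053158 ] [6.81445155e-01 7.31867661e-01 1.31845979e-03 6.99015809e-04] [0.39669826 4.47466594 8.00325465] 0.20969598053857888
0.0429341762484008 -54.48880315032825
[[263.74137436 226.0682532 ]
 [262.76989913 226.89450351]
 [263.53607286 222.51192049]
 [263.94499175 229.58873063]]
263 226
pointer scene [([0.6234, -0.1111, 0.1598], 0.95)]
index_edge scene [([0.6202, -0.1205, 0.1566], 0.56)]
pointer scene [([0.6224, -0.1116, 0.1596], 0.65)]
index_edge scene [([0.6205, -0.1175, 0.155], 0.43)]
pointer scene [([0.6209, -0.1131, 0.1571], 0.93), ([0.6672, 0.3477, 0.0019], 0.28)]
index_edge scene [([0.6183, -0.1165, 0.1549], 0.54)]
```

View pics/k.png

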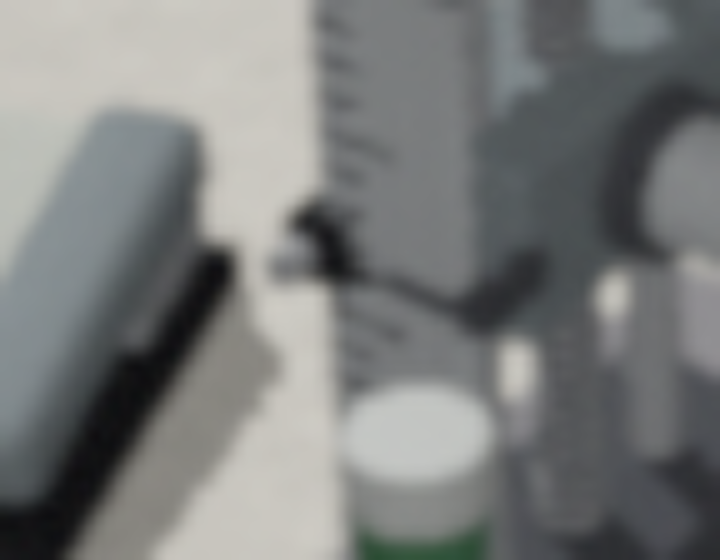

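The scene picture is too coarse: the pointer meets the tab at about (340,270) in the crop, but 10 mm spans only 3.5 px. I'll let go and inspect with the wrist camera from the arm side.

Request:
send_rows:
  slide:
    - [0,0,0]
    - [0,0,0]
    - [0,0,0]
    - [0,0,-0.075]
    - [0,0,-0.075]
  twist:
    - [0,0,0]
    - [0,0,0]
    - [0,0,0]
    - [0,0,0]
    - [0,0,0]
  fingers: [0,0,0,0,0]

```text
time: 14.92
ee_pos: [0.576, -0.1538, 0.3633]
eef_rot: [0.682, 0.731, -0.001, -0.002]
force: [0.1, 0.4, 0.4]
grip_width: 0.497
grasp_force: 0.0
```

Request:
send_rows:
  slide:
    - [0.0889,0.0335,0]
    - [0.0889,0.0335,0]
    - [0.0889,0.0335,0]
    - [0.0889,0.0335,0]
    - [0,0,0]
  twist:
    - [0,0,0]
    - [0,0,0]
    - [0,0,0]
    - [0,0,0]
    - [0,0,0]
  fingers: [0,0,0,0,0]

```text
time: 15.33
ee_pos: [0.6209, -0.0024, 0.3635]
eef_rot: [0.68, 0.733, 0.001, -0.001]
force: [-0.4, 0.1, 0.1]
grip_width: 0.5
grasp_force: 0.0
```

Request:
send_rows:
  slide:
    - [0,0,0]
    - [0,0,0]
    - [0,0,0]
    - [0,0,0]
    - [0,0,0]
  twist:
    - [0,-0.0186,0]
    - [0,-0.0186,0]
    - [0,-0.0186,0]
    - [0,-0.0186,0]
    - [0,-0.0186,0]
  fingers: [0,0,0,0,0]

```text
time: 15.75
ee_pos: [0.6201, -0.0083, 0.3648]
eef_rot: [0.652, 0.7, -0.198, 0.213]
force: [-0.7, 0.8, 0.3]
grip_width: 0.498
grasp_force: 0.0
```

Request:
send_rows:
  slide:
    - [0,0,0]
    - [0.0536,0,0.064]
    - [0.0536,0,0.064]
    - [0,0,0]
    - [0,0,0]
  twist:
    - [0,-0.0186,0]
    - [0,0,0]
    - [0,0,0]
    - [0,0,0]
    - [0,0,0]
  fingers: [0,0,0,0,0]

```text
time: 16.17
ee_pos: [0.6198, -0.0088, 0.2968]
eef_rot: [0.64, 0.687, -0.235, 0.25]
force: [-0.2, -0.6, 1.5]
grip_width: 0.5
grasp_force: 0.0
```

Request:
send_rows:
  slide:
    - [0,0,0]
    - [0,0,0]
    - [0,0,0]
  twist:
    - [0,0,0]
    - [0,0,0]
    - [0,0,0]
  fingers: [0,0,0]

```text
time: 16.42
ee_pos: [0.6203, -0.0086, 0.2994]
eef_rot: [0.641, 0.686, -0.233, 0.252]
force: [-0.6, -1.1, -0.7]
grip_width: 0.502
grasp_force: 0.0
```

```bash
python3 st.py; python3 - <<'E'
from h import *
import json
c=env.get_calibration('wrist');s=pic('wrist');cv2.imwrite('pics/raw1.png',s)
json.dump({k:np.array(v).tolist() for k,v in c.items()},open('c1.json','w'))
print(-np.array(c['R']).T@c['t'],np.array(c['R'])[2],c['intrinsics'])
uv=proj([.6215,-.113,.158],c)[0];print(uv)
pts(['pointer','index_edge'],['wrist'])
u=int(np.clip(uv[0],80,560));v=int(np.clip(uv[1],60,420));print(u-80,v-60)
cv2.imwrite('pics/l.png',cv2.resize(cv2.convertScaleAbs(s[v-60:v+60,u-80:u+80],alpha=1.6),None,fx=5,fy=5,interpolation=2))
E
```

```text
16.4167 [ 0.62032477 -0.00858837  0.29938153] [ 0.64101771  0.6863383  -0.23322424  0.25227462] [-0.60704536 -1.09354766 -0.68553022] 0.5017883764407338
0.12842115173282248 58.172437381789315
[0.61107559 0.1386683  0.34749246] [ 0.06060836 -0.85116656 -0.52138481] [[356.30969359   0.         321.35566628]
 [  0.         356.30969359 240.03743354]
 [  0.           0.           1.        ]]
[312.70709831 205.5245176 ]
pointer wrist [([0.6193, -0.1123, 0.1605], 0.92)]
index_edge wrist [([0.62, -0.1168, 0.155], 0.68)]
232 145
```

View pics/l.png

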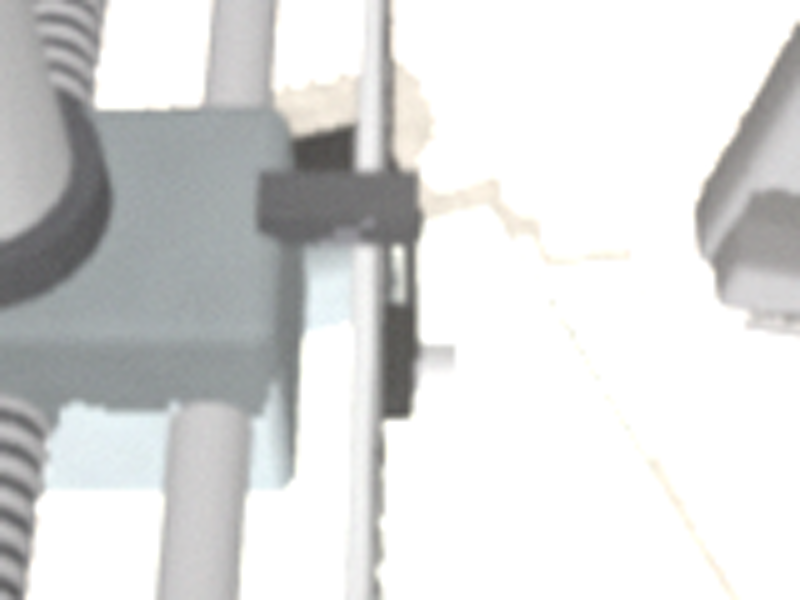

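The crop is seen from +y. The pointer bracket crosses the strip at (340,200) and the tab's clamp with its screw is behind it at (400,390). The blade itself is hidden, so I'll swing the view round towards the scale's face.

Request:
send_rows:
  slide:
    - [-0.023,0.074,0.0195]
    - [-0.023,0.074,0.0195]
    - [0,0,0]
    - [0,0,0]
    - [0,0,0]
  twist:
    - [0,0,0]
    - [0,0,0]
    - [0.012,0,0.0142]
    - [0.012,0,0.0142]
    - [0.012,0,0.0142]
  fingers: [0,0,0,0,0]

```text
time: 16.98
ee_pos: [0.6806, -0.0281, 0.2975]
eef_rot: [0.752, 0.563, -0.275, 0.206]
force: [0.8, 0.6, -0.3]
grip_width: 0.5
grasp_force: 0.0
```

Request:
send_rows:
  slide:
    - [0,0,0]
    - [0,0,0]
    - [0,0,0]
    - [0,0,0]
    - [0,0,0]
  twist:
    - [0.012,0,0.0142]
    - [0.012,0,0.0142]
    - [0.012,0,0.0142]
    - [0,0,0]
    - [0,0,0]
  fingers: [0,0,0,0,0]

```text
time: 17.4
ee_pos: [0.6812, -0.0288, 0.296]
eef_rot: [0.837, 0.426, -0.306, 0.156]
force: [-0.8, -0.1, -0.7]
grip_width: 0.503
grasp_force: 0.0
```

```bash
python3 st.py; python3 - <<'E'
from h import *
import json
c=env.get_calibration('wrist');s=pic('wrist');cv2.imwrite('pics/raw2.png',s)
json.dump({k:np.array(v).tolist() for k,v in c.items()},open('c2.json','w'))
print(-np.array(c['R']).T@c['t'],np.array(c['R'])[2])
uv=proj([.6215,-.113,.158],c)[0];print(uv)
pts(['pointer','index_edge'],['wrist'])
u=int(np.clip(uv[0],50,590));v=int(np.clip(uv[1],38,442));print(u-50,v-38)
cv2.imwrite('pics/m.png',cv2.resize(cv2.convertScaleAbs(s[v-38:v+37,u-50:u+50],alpha=1.5),None,fx=8,fy=8,interpolation=2))
E
```

```text
17.4 [ 0.68122272 -0.02883035  0.29596549] [ 0.83668125  0.42642461 -0.306474    0.15556422] [-0.76035364 -0.07793323 -0.66460105] 0.5026345948143311
0.15633815248228566 34.641866031908194
[0.76863024 0.09075136 0.34402256] [-0.50226992 -0.68970446 -0.52156754]
[322.52184847 208.43092578]
pointer wrist [([0.6189, -0.1109, 0.1599], 0.76)]
index_edge wrist [([0.5487, -0.1167, -0.0025], 0.64), ([0.6212, -0.1145, 0.1575], 0.54)]
272 170
```

View pics/m.png

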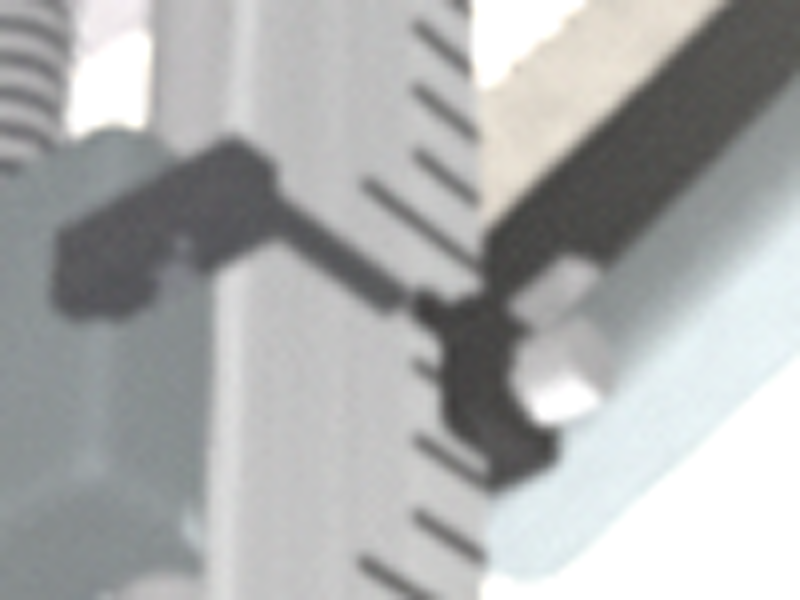

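The face view shows the ticks sloping at about 0.68 px/px with 10 mm ≈ 65 crop px. The pointer's tip is at (400,300) and the tab's blade tip is just right of it at (418,303), so they are within a couple of mm. I'll measure it numerically.

```bash
python3 - <<'E'
from h import *
import json
s=cv2.imread('pics/raw2.png');g=s.mean(2).astype(int)
np.set_printoptions(linewidth=250)
print('     ',np.arange(305,334))
for y in range(190,216): print(y,g[y,305:334])
c=json.load(open('c2.json'))
u=np.array([-.0698,.9976,0])
for x in (.617,.620,.623):
  for y in (-.111,-.117):
    print(x,y,proj([[x,y,.157],[x,y,.160]],c).round(1).tolist())
E
```

```text
[305 306 307 308 309 310 311 312 313 314 315 316 317 318 319 320 321 322 323 324 325 326 327 328 329 330 331 332 333]
190 [ 76  98 120 126 127 125 127 128 128 129 127 126 126 125 128 127 128 127 119  96  80  88 110 126 129 130 134 141 147]
191 [ 63  88 119 126 125 125 128 128 128 129 128 124 120 120 124 127 129 128 130 119 101  82  86 106 121 126 133 142 146]
192 [ 62  85 119 127 126 127 127 128 128 128 126 119 104  97 111 123 129 129 132 130 124 105  85  84 100 118 129 140 144]
193 [ 61  81 109 124 126 125 127 129 130 131 127 120  96  81  87 108 123 129 132 134 132 124 110  91  80  94 116 136 143]
194 [ 58  70  94 112 121 126 127 128 130 130 128 124 113  95  78  83 104 120 129 133 133 132 128 115  97  84  98 129 142]
195 [ 61  61  72  90 107 120 126 129 130 129 128 126 125 118  98  80  81  98 117 130 132 132 130 129 120 104 103 129 142]
196 [ 57  59  61  67  84 101 116 127 131 129 127 126 128 127 122 105  86  79  89 115 126 132 131 130 128 124 124 136 136]
197 [ 58  59  60  59  65  77  94 113 125 128 128 128 126 128 127 123 111  93  79  86 107 121 128 129 130 130 131 131 115]
198 [ 
[... 1763 characters left out ...]
128 128 131 132 135 130 121  93  58  48  48  46  48  47  46]
213 [127 128 127 128 129 127 128 130 130 131 129 128 129 129 128 129 129 131 133 131 130 115  69  45  45  44  47  47  48]
214 [126 128 131 126 128 128 128 131 129 131 128 126 128 128 130 130 128 129 121 116 124 115  71  44  45  47  46  46  46]
215 [129 130 128 128 127 129 129 129 131 130 128 129 130 128 129 130 128 127 109  91  98 100  63  45  45  47  46  47  47]
0.617 -0.111 [[317.0, 208.2], [317.0, 211.0]]
0.617 -0.117 [[321.1, 211.5], [321.1, 214.2]]
0.62 -0.111 [[319.8, 207.0], [319.8, 209.8]]
0.62 -0.117 [[323.8, 210.3], [323.8, 213.0]]
0.623 -0.111 [[322.6, 205.8], [322.6, 208.6]]
0.623 -0.117 [[326.6, 209.1], [326.6, 211.9]]
```

The wrist picture is inverted (world up runs down the image). At equal depth, the pointer sits about 1.5–2 mm too high. A second view from higher up will separate depth from height.

Request:
send_rows:
  slide:
    - [-0.054,0,-0.064]
    - [-0.054,0,-0.064]
    - [-0.054,0,-0.064]
    - [0,0,0]
    - [0,0,0]
  twist:
    - [0,0,0]
    - [0,0,0]
    - [0,0,0]
    - [0,0,0]
    - [0,0,0]
  fingers: [0,0,0,0,0]

```text
time: 17.97
ee_pos: [0.6538, -0.0311, 0.3887]
eef_rot: [0.837, 0.428, -0.3, 0.161]
force: [0.3, 0.4, -0.6]
grip_width: 0.498
grasp_force: 0.0
```

```bash
python3 - <<'E'
from h import *
import json
g=0
for i in range(4):
    c=env.get_calibration('wrist');s=pic('wrist');g=g+s.mean(2) if i else 0
    if i==0: t0=np.array(c['t'])
print(np.abs(t0-c['t']).max())
g=(g/3).astype(int)
json.dump({k:np.array(v).tolist() for k,v in c.items()},open('c3.json','w'));cv2.imwrite('pics/raw3.png',s)
pts(['pointer','index_edge'],['wrist'])
u,v=proj([.6207,-.114,.157],c)[0].astype(int);print(u,v)
np.set_printoptions(linewidth=250)
print('     ',np.arange(u-16,u+14))
for y in range(v-16,v+12): print(y,g[y,u-16:u+14])
E
```

```text
0.0014890747356286482
pointer wrist [([0.622, -0.113, 0.1577], 0.57)]
index_edge wrist [([0.6239, -0.1148, 0.1593], 0.79)]
340 124
      [324 325 326 327 328 329 330 331 332 333 334 335 336 337 338 339 340 341 342 343 344 345 346 347 348 349 350 351 352 353]
108 [ 59  59  59  63  77  99 117 127 127 125 125 125 126 126 128 129 127 114  94  88 108 143 193 227 231 230 231 230 228 227]
109 [ 59  58  61  60  64  78  99 117 127 126 126 126 125 126 128 127 128 125 112  91  91 129 187 226 230 230 230 229 228 228]
110 [ 60  61  63  60  61  64  78 100 118 125 123 120 123 126 126 122 114 119 123 109  90 110 173 223 228 228 228 228 229 229]
111 [ 66  77  81  70  61  61  64  80 101 116 117 106 113 124 126 117  98 101 118 122 108 106 160 217 227 227 227 229 231 231]
112 [ 87 102 106  92  71  60  60  65  80  97 105  90  93 112 124 122 103  89 101 120 121 123 163 215 227 227 229 231 232 232]
113 [111 121 122 112  93  69  61  59  66  79  91  90  81  93 114 125 119 101  88 102 119 133 170 217 229 229 229 231 232 231]
114 [126 127 126 123 112  90  70  61  60  65  77  88  90  82  95 117 126 119  97  88 
[... 1986 characters left out ...]
9 128 127 128 124 115 110  97  60  43  44  46  45  46  49  56  82 110]
131 [134 128 127 127 128 127 127 127 129 129 128 127 127 128 128 128 120  99  88  85  59  44  45  45  46  45  49  61  89 116]
132 [133 129 127 128 128 127 127 129 129 130 128 128 127 128 128 128 124 107  82  67  49  44  44  45  45  46  48  65  97 122]
133 [133 128 127 129 127 126 127 127 129 130 128 128 128 128 129 129 129 123 102  74  49  42  45  46  45  46  50  69 102 125]
134 [133 129 127 128 128 126 128 128 128 130 128 128 128 128 128 129 131 132 124  99  60  43  44  45  44  46  48  68 101 129]
135 [133 128 127 129 127 127 127 129 129 130 129 128 128 128 128 129 130 133 131 112  69  45  45  46  47  46  45  62  96 132]
```

```bash
python3 - <<'E'
from h import *
import json
P=np.array([.6205,-.115,.158]);d=np.array([.0698,-.9976,0])*1e-3
rows=[]
for f in ('c2','c3'):
    c=json.load(open(f+'.json'))
    J=lambda e:(proj(P+e,c)-proj(P-e,c))[0]/2
    l=J(d);sl=l[1]/l[0]
    f=lambda w:w[1]-sl*w[0]
    a,b=f(J(np.array([0,0,1e-3]))),f(J(np.array([1e-3,0,0])));print(sl,l,a,b);rows.append([a,b])
M=np.array(rows)
print(np.linalg.solve(M,[-1.85,-1.4]),np.linalg.solve(M,[-1.6,-1.4]))
E
```

```text
0.7091608939648171 [0.72833349 0.51650563] 0.9176280476784391 -1.0502885694721917
1.0044970926533212 [0.61979178 0.62257904] 0.6559979747668967 -1.3422357279922572
[-1.86614754  0.13098369] [-1.2478177   0.43318331]
```

Two views give the tab about 1.7 mm lower than the pointer at equal depth, which is about 24° more of the crank. Untilt and go back to it.

Request:
send_rows:
  slide:
    - [0,0,0]
    - [0,0,0]
    - [0,0,0]
    - [0,0,0]
    - [0,0,0]
  twist:
    - [0,0.0186,0]
    - [0,0.0186,0]
    - [0,0.0186,0]
    - [0,0.0186,0]
    - [0,0.0186,0]
  fingers: [0,0,0,0,0]

```text
time: 18.68
ee_pos: [0.6547, -0.0312, 0.3858]
eef_rot: [0.889, 0.455, -0.045, 0.029]
force: [0.4, 0.4, -0.6]
grip_width: 0.5
grasp_force: 0.0
```

Request:
send_rows:
  slide:
    - [0,0,0]
    - [0,0,0]
    - [0,0,0]
  twist:
    - [0,0.0186,0]
    - [0,0,0]
    - [0,0,0]
  fingers: [0,0,0]

```text
time: 18.93
ee_pos: [0.6541, -0.0326, 0.3859]
eef_rot: [0.89, 0.456, 0.003, 0.004]
force: [0.3, 1.2, 0.2]
grip_width: 0.5
grasp_force: 0.0
```

```bash
cat > go.py <<'E'
from h import *
from scipy.spatial.transform import Rotation as Ro
def togo(T):
    s=env.get_state();R=Ro.from_quat(s['eef_rot']);d=np.array(T)-s['ee_pos']
    z=R.as_matrix()[:,2];tilt=R.inv().apply(np.cross(z,[0,0,-1]))/(2*np.pi)
    print(s['time'],s['ee_pos'],s['force'],'slide',np.round(R.inv().apply(d)/.4,4),'untilt',np.round(tilt,4),'yaw',np.degrees(np.arctan2(R.as_matrix()[1,0],R.as_matrix()[0,0])))
    return R
E
python3 - <<'E'
from go import *
pic('scene')
pts(['crank_mid'],['scene'])
pic('wrist');pts(['crank_mid','wheel_axis'],['wrist'])
togo([.5768,-.1532,.37])
E
```

```text
crank_mid scene [([0.5762, -0.1522, 0.3072], 0.65)]
crank_mid wrist [([0.58, -0.1526, 0.3084], 0.6)]
wheel_axis wrist [([0.5519, -0.1201, 0.3065], 0.98), ([0.6207, -0.1112, 0.16], 0.47)]
19.1833 [ 0.6551285  -0.03081128  0.38482169] [1.1180385  0.34771119 0.79050178] slide [-0.3629  0.0187  0.0364] untilt [ 0.0014 -0.0004  0.    ] yaw 54.38816683066292
```

Request:
send_rows:
  slide:
    - [-0.0907,0.0047,0.009]
    - [-0.0907,0.0047,0.009]
    - [-0.0907,0.0047,0.009]
    - [-0.0907,0.0047,0.009]
    - [0,0,0]
  twist:
    - [0.0014,0,0]
    - [0,0,0]
    - [0,0,0]
    - [0,0,0]
    - [0,0,0]
  fingers: [0,0,0,0,0]

```text
time: 19.6
ee_pos: [0.5739, -0.158, 0.37]
eef_rot: [0.891, 0.454, 0.0, -0.001]
force: [0.4, 0.2, -0.2]
grip_width: 0.5
grasp_force: 0.0
```

Request:
send_rows:
  slide:
    - [0,0,0]
    - [0,0,0]
  twist:
    - [0,0,0]
    - [0,0,0]
  fingers: [0,0]

```text
time: 19.77
ee_pos: [0.5767, -0.1533, 0.3706]
eef_rot: [0.89, 0.457, 0.002, -0.001]
force: [-0.8, -0.1, 0.1]
grip_width: 0.497
grasp_force: 0.0
```

```bash
python3 - <<'E'
from go import *
togo([.5768,-.1530,.305])
pic('wrist');pts(['crank_mid','wheel_axis'],['wrist'])
E
```

```text
19.7667 [ 0.57668136 -0.15326911  0.37062057] [-0.77217633 -0.07168012  0.09483902] slide [ 1.000e-04 -2.000e-04  1.641e-01] untilt [ 0.0001 -0.0006 -0.    ] yaw 54.350611721210946
crank_mid wrist [([0.5807, -0.1512, 0.3071], 0.94), ([0.5416, 0.0547, 0.1598], 0.33)]
wheel_axis wrist [([0.5514, -0.1183, 0.3069], 0.7)]
```

Request:
send_rows:
  slide:
    - [0,0,0.0547]
    - [0,0,0.0547]
    - [0,0,0.0547]
    - [0,0,0]
    - [0,0,0]
  twist:
    - [0,0,0]
    - [0,0,0]
    - [0,0,0]
    - [0,0,0]
    - [0,0,0]
  fingers: [0,0,0,0,0]

```text
time: 20.33
ee_pos: [0.5766, -0.1529, 0.3049]
eef_rot: [0.89, 0.457, 0.001, -0.001]
force: [-0.2, -0.4, 0.8]
grip_width: 0.501
grasp_force: 0.0
```

Request:
send_rows:
  slide:
    - [0,0,0]
    - [0,0,0]
    - [0,0,0]
    - [0,0,0]
    - [0,0,0]
  twist:
    - [0,0,0]
    - [0,0,0]
    - [0,0,0]
    - [0,0,0]
    - [0,0,0]
  fingers: [1,1,1,1,1]

```text
time: 20.75
ee_pos: [0.5766, -0.1532, 0.307]
eef_rot: [0.89, 0.457, 0.003, 0.0]
force: [-2.1, 3.2, 6.5]
grip_width: 0.211
grasp_force: 59.2
```

```bash
python3 st.py; python3 - <<'E'
from go import *
s=env.get_state();A=np.array([.5526,-.1177]);d=s['ee_pos'][:2]-A;a=np.arctan2(d[1],d[0])
for k in (12,24):
    t=a+np.radians(k);togo([A[0]+.043*np.cos(t),A[1]+.043*np.sin(t),s['ee_pos'][2]])
E
```

```text
20.75 [ 0.57657708 -0.1531585   0.30701514] [8.89647704e-01 4.56638862e-01 2.81188106e-03 7.50302810e-05] [-2.09747611  3.191873    6.51783528] 0.21057550558546834
0.04280426979008961 -55.93339465769913
20.75 [ 0.57657708 -0.1531585   0.30701514] [-2.09747611  3.191873    6.51783528] slide [0.0216 0.006  0.0001] untilt [ 0.0004 -0.0008 -0.    ] yaw 54.34147693078777
20.75 [ 0.57657708 -0.1531585   0.30701514] [-2.09747611  3.191873    6.51783528] slide [0.0441 0.0069 0.0002] untilt [ 0.0004 -0.0008 -0.    ] yaw 54.34147693078777
```

Request:
send_rows:
  slide:
    - [0.0216,0.006,0]
    - [0.0225,0.001,0]
    - [0,0,0]
    - [0,0,0]
    - [0,0,0]
  twist:
    - [0,0,0]
    - [0,0,0]
    - [0,0,0]
    - [0,0,0]
    - [0,0,0]
  fingers: [1,1,1,1,1]

```text
time: 21.17
ee_pos: [0.5888, -0.1397, 0.307]
eef_rot: [0.89, 0.457, 0.002, -0.001]
force: [-5.2, 7.0, 7.2]
grip_width: 0.212
grasp_force: 59.5
```

```bash
python3 st.py
```

```text
21.1667 [ 0.58877319 -0.1397416   0.30698816] [ 8.89519337e-01  4.56889967e-01  2.47702460e-03 -8.78025152e-04] [-5.21090251  7.03660232  7.19303396] 0.21207357285630737
0.04235955564506199 -31.355422082555716
```

Request:
send_rows:
  slide:
    - [0,0,0]
    - [0,0,0]
    - [0,0,0]
    - [0,0,-0.09]
    - [0,0,-0.09]
  twist:
    - [0,0,0]
    - [0,0,0]
    - [0,0,0]
    - [0,0,0]
    - [0,0,0]
  fingers: [0,0,0,0,0]

```text
time: 21.58
ee_pos: [0.5882, -0.1412, 0.3766]
eef_rot: [0.89, 0.456, 0.0, -0.002]
force: [1.1, -0.1, 1.2]
grip_width: 0.499
grasp_force: 0.0
```

Request:
send_rows:
  slide:
    - [0,0,0]
    - [0,0,0]
  twist:
    - [0,0,0]
    - [0,0,0]
  fingers: [0,0]

```text
time: 21.75
ee_pos: [0.5891, -0.1415, 0.3792]
eef_rot: [0.89, 0.456, 0.003, 0.001]
force: [0.1, -0.2, -0.2]
grip_width: 0.5
grasp_force: 0.0
```

```bash
python3 - <<'E'
from go import *
togo([.6812,-.0288,.385])
E
```

```text
21.75 [ 0.58909163 -0.14149166  0.37915947] [ 0.05676236 -0.19504577 -0.16669037] slide [ 0.3632  0.0226 -0.0128] untilt [ 0.0008 -0.0007  0.    ] yaw 54.29327526535766
```

Request:
send_rows:
  slide:
    - [0.0908,0.0057,-0.0032]
    - [0.0908,0.0057,-0.0032]
    - [0.0908,0.0057,-0.0032]
    - [0.0908,0.0057,-0.0032]
    - [0,0,0]
  twist:
    - [0,0,0]
    - [0,0,0]
    - [0,0,0]
    - [0,0,0]
    - [0,-0.0186,0]
  fingers: [0,0,0,0,0]

```text
time: 22.17
ee_pos: [0.6822, -0.0259, 0.3814]
eef_rot: [0.888, 0.456, -0.05, 0.025]
force: [0.1, -1.5, -0.1]
grip_width: 0.496
grasp_force: 0.0
```

Request:
send_rows:
  slide:
    - [0,0,0]
    - [0,0,0]
    - [0,0,0]
    - [0,0,0]
    - [0,0,0]
  twist:
    - [0,-0.0186,0]
    - [0,-0.0186,0]
    - [0,-0.0186,0]
    - [0,-0.0186,0]
    - [0,-0.0186,0]
  fingers: [0,0,0,0,0]

```text
time: 22.58
ee_pos: [0.6614, -0.0303, 0.3713]
eef_rot: [0.835, 0.43, -0.304, 0.16]
force: [0.1, -1.3, -0.1]
grip_width: 0.498
grasp_force: 0.0
```

Request:
send_rows:
  slide:
    - [0.048,0,0.0573]
    - [0.048,0,0.0573]
    - [0.048,0,0.0573]
    - [0,0,0]
    - [0,0,0]
  twist:
    - [0,0,0]
    - [0,0,0]
    - [0,0,0]
    - [0,0,0]
    - [0,0,0]
  fingers: [0,0,0,0,0]

```text
time: 23.0
ee_pos: [0.662, -0.031, 0.2822]
eef_rot: [0.836, 0.43, -0.302, 0.159]
force: [-0.2, -0.0, 1.0]
grip_width: 0.5
grasp_force: 0.0
```

```bash
python3 - <<'E'
from h import *
import json
pic('wrist')
fr=[]
for i in range(4):
    c=env.get_calibration('wrist');fr.append(pic('wrist').mean(2))
g=np.mean(fr,0).astype(int)
print(env.get_state()['ee_pos'],env.get_state()['time'])
json.dump({k:np.array(v).tolist() for k,v in c.items()},open('c4.json','w'))
pts(['pointer','index_edge'],['wrist'])
u,v=proj([.6207,-.114,.156],c)[0].astype(int);print(u,v)
np.set_printoptions(linewidth=250)
print('     ',np.arange(u-15,u+11))
for y in range(v-15,v+9): print(y,g[y,u-15:u+11])
E
```

```text
[ 0.66266838 -0.03082893  0.28486087] 23.25
pointer wrist [([0.6212, -0.1125, 0.1565], 0.77)]
index_edge wrist [([0.625, -0.1151, 0.1584], 0.94)]
335 210
      [320 321 322 323 324 325 326 327 328 329 330 331 332 333 334 335 336 337 338 339 340 341 342 343 344 345]
195 [ 68  87 107 119 125 127 129 127 123 110  88  85 103 119 126 130 131 131 123 108  87  80  94 107  93  65]
196 [ 60  67  82 100 117 125 130 128 125 117  99  78  78  97 116 127 131 133 130 125 112  93  79  78  67  50]
197 [ 59  60  65  77  95 114 125 128 126 124 118 101  81  75  91 113 127 132 131 130 127 116  98  77  57  47]
198 [ 60  60  60  62  72  91 112 122 125 126 125 120 105  88  77  89 111 127 130 130 130 127 120 100  70  50]
199 [ 61  59  60  59  61  70  88 105 117 124 127 127 123 114  93  78  86 108 122 128 130 130 127 116  83  53]
200 [ 73  67  62  60  60  60  66  80  98 114 124 128 127 125 117  99  81  83 100 117 126 129 129 120  88  56]
201 [ 98  89  73  62  60  59  59  63  73  93 112 124 127 128 127 121 106  85  79  93 112 125 129 121  92  57]
202 [119 113  96  78  65  61  59  59  61  71  90 108 120 127 128
[... 1105 characters left out ...]
112  76  50  45  43  45  45  45  46  46]
213 [128 127 126 126 127 128 129 130 128 128 126 128 128 128 129 129 124 101  72  53  45  46  47  47  46  47]
214 [127 127 126 128 127 129 129 129 128 127 128 128 129 128 128 130 131 123 103  75  52  46  49  49  47  47]
215 [127 127 126 127 128 127 129 130 128 127 128 128 129 128 128 129 132 133 124 100  64  46  49  49  47  47]
216 [128 128 127 126 127 128 129 130 128 127 127 127 128 129 128 130 130 132 130 113  71  48  46  47  47  47]
217 [127 127 126 126 128 127 129 129 129 127 127 128 129 128 129 128 126 121 123 114  74  49  45  46  47  48]
218 [127 128 126 127 128 127 128 130 129 127 128 128 128 128 128 127 119 101 100 100  71  49  45  47  48  47]
```

The blades' edges now agree within about 0.3 px (0.3 mm), upper and lower alike. I'll retreat and check.

Request:
send_rows:
  slide:
    - [-0.054,0,-0.064]
    - [-0.054,0,-0.064]
    - [-0.054,0,-0.064]
    - [0,0,0]
    - [0,0,0]
  twist:
    - [0,0,0]
    - [0,0,0]
    - [0,0,0]
    - [0,0,0]
    - [0,0,0]
  fingers: [0,0,0,0,0]

```text
time: 23.77
ee_pos: [0.6576, -0.0313, 0.3819]
eef_rot: [0.836, 0.43, -0.299, 0.16]
force: [0.6, -0.1, 0.9]
grip_width: 0.502
grasp_force: 0.0
```

Request:
send_rows:
  slide:
    - [0,0,0]
    - [0,0,0]
    - [0,0,0]
  twist:
    - [0,0,0]
    - [0,0,0]
    - [0,0,0]
  fingers: [0,0,0]

```text
time: 24.02
ee_pos: [0.6578, -0.0313, 0.3819]
eef_rot: [0.836, 0.43, -0.299, 0.16]
force: [0.5, -0.1, 0.1]
grip_width: 0.497
grasp_force: 0.0
```

```bash
python3 - <<'E'
from h import *
pic('scene')
pts(['end_cap','middle_collar','outer_collar','pointer','index_edge','picture','pen_pot','cleaner'],['scene'])
s=env.get_state();print(s['time'],s['ee_pos'],s['force'],s['qd'])
print(env.sign_off())
E
```

```text
end_cap scene [([0.539, 0.0994, 0.1569], 0.73), ([0.5554, -0.1159, 0.0037], 0.42)]
middle_collar scene [([0.5426, 0.0544, 0.1607], 0.97), ([0.5507, -0.1155, 0.3081], 0.32)]
outer_collar scene [([0.5423, 0.0383, 0.1584], 0.81), ([0.4494, 0.0535, 0.0194], 0.69)]
pointer scene [([0.6208, -0.1113, 0.1577], 0.63), ([0.449, 0.054, 0.0162], 0.53)]
index_edge scene [([0.6199, -0.1151, 0.1588], 0.38)]
picture scene [([0.499, 0.3611, 0.0004], 0.72), ([0.628, 0.1012, 0.0165], 0.55)]
pen_pot scene [([0.4464, 0.0554, 0.0169], 0.81)]
cleaner scene []
24.4667 [ 0.65757445 -0.03126755  0.38180389] [-0.06289284 -0.16748117 -0.26683732] [ 0.00046407  0.0009216   0.00040323 -0.00078546  0.00034497  0.00089623]
the job is handed in; nothing more can be done
None
```

The copy stand is parked and handed in at about 24.5 s: both tubes were pushed fully home, thin tube first, and the pointer is level with the index tab to within about 0.3 mm by my measurement; the gripper is open and clear, and I saw no sign that anything else had moved.

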